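# Close up the cleaned sample mill and blow it out

### The arm

A 6-joint arm with a two-finger parallel gripper is mounted at the origin on the work surface. World frame = base frame: x ahead of the robot, y to its left, z up, the work surface at z = 0. Lengths are in m, angles in rad, forces in N, time in s.
With the tool pointing down it reaches from about 0.375 to 0.975 m from the base axis. Payload 3.8 kg.
Tool frame: the origin (TCP) lies midway between the tips of the shut fingers; the grasp point (between the pads) lies 19 mm behind it; z points along the fingers, y is the line along which they close (so a half turn about z gives the same grasp; the last joint's range is limited). The gripper opens to 88 mm and grips with 3 to 60 N. Pads are 18 mm wide; open, the fingers measure 123 mm over their backs; the gripper's body (75 mm by 187 mm) begins 45 mm behind the grasp point.
Start: joints at [1.092, 0.264, 1.604, -0, 1.274, -0.037], TCP at [0.289, 0.61, 0.239] pointing down, gripper open.
Joint ranges: [-2.63, 2.63], [-0.94, 2.18], [0.31, 2.57], [-1.31, 4.45], [0, 2.66], [-2.55, 2.55]. Speed limits (rad/s): [2.57, 2.57, 3.14, 3.14, 3.14, 3.14].

### API

Orientations are given as a rotation vector (axis times angle).
In Python, from cell import manip, inverse_kinematics, cams, order gives the robot as it stands. Calls block until the motion is done:
- manip.move_pose(position, orientation): joint-space move of the TCP to a pose.
- manip.move_linear(position, rate=0.15, rot=None): straight line of the TCP; rot=None keeps the orientation; rate is the mean speed in m/s.
- manip.set_joints(angles): joint-space move.
- manip.set_gripper(opening, force=None): finger opening in m; force is the grip in N (None keeps the last); returns when the fingers have stopped.
- manip.dwell(seconds).
- inverse_kinematics(position, orientation): joint angles nearest the present ones, or None.
- manip.state(): the state.
- cams.capture(name): name is "scene" or "top"; returns a dict with "image" (400x640x3 uint8, blue, green, red), "z_map" (400x640 float32, m along the optical axis (not along the pixel's ray), 0 where there is no reading), "intrinsics" (3x3 intrinsics, pixels), "position" and "orientation" of the camera in the world. Camera axes: x right, y down, z forward; pixel columns grow to the right and rows downward; lengths in m; the calibration is good to about 2 mm. A picture is of the moment at which its call begins.
A pose or a line that the arm cannot do raises manip.IKError and nothing moves.
- order.close_job(): hands the job in; it is judged then, once.
The state is a dict: "clock": time; "joint_pos": joint angles; "joint_velocities": joint speeds; "tau": joint torques, N m; "tool_pos": TCP position; "tcp_rot": TCP orientation; "contact_force": force on the tool from outside, world axes, zero at the start; "moment": the same for the moment, N m; "gripper_width": finger opening in m; "grasp_force": force on a finger pad.
Only numpy, scipy, OpenCV 4.12 (cv2) and the standard library are available. Lean on these libraries where they do the work, as an engineer would, in place of code of your own. Each camera call takes 0.05 s, during which the arm holds its last target. There are 200 camera calls.

### The job

The coffee sample mill has just been brushed out. Lift the cleaning brush off the bowl and lay it flat in the steel tool tray (lower it in, do not drop it), then swing the mill's lid shut and press its front edge down past the spring catch until it clicks. With the lid latched, press the round pulse button on the console right down, hold it for a good two seconds to blow the bowl clear, and let go; leave the cup, tin and jar where they stand.

Things in the scene. Friction and masses are not known exactly. Their poses are not given: they have to be found in the camera images.
- mill: Grey bench sample mill, fixed, 248 mm deep (its x; console in front at -x, lid hinge at +x), 170 mm wide (its y); origin on the bench under its middle. Its front (x -128 to -50 mm) is a flat console 108 mm high: round pulse button at y -42 mm, wider dial with a grip bar at y +42 mm (not used). Behind it a riser with a small spring-loaded steel roller, the catch; then the deck, 150 mm high
- lid (a joint): Angle of the mill's lid, rad: 0 = shut and latched, grows as it opens, stop at 1.9; starts at 1.62 to 1.76 (leaning slightly back). The hinge is stiff (0.23 N m): the lid stays where it is left and moves with about 2 N at its front edge. From 0.08 to 0.04 rad it must be forced over the catch (about 13 N down at the front edge); then it snaps to 0 and stays
- lid_hinge (a point): Point on the lid's hinge axis, mid width, at mill x +102 mm, y 0, 158 mm above the bench. Axes turn with the lid: +x from front edge to hinge, y along the hinge, z out of its outer face. Aluminium plate 150 mm wide, x -5 to -157 mm, inner face z 0, outer face z 16 mm; a 56 mm wide press tab runs on to x -173 mm, with a 34 mm wide wire loop (the striker) under it, down to z -31 mm
- lid_edge (a point): Where to press: on the lid's outer face, 5 mm inside the middle of its front edge, 152 mm from the hinge axis; axes as lid_hinge. When shut it is 174 mm above the bench
- pulse (a joint): Travel of the pulse button, m: 0 = up, 0.006 = fully down; it counts as pressed beyond 0.004. Spring return, about 5 N fully down
- pulse_top (a point): Centre of the top of the plain black pulse button, 28 mm across, 126 mm above the bench when up; it goes straight down 6 mm
- brush_mid (a point): Middle of the cleaning brush (half-way along, half-way up): flat wooden handle 18 mm wide and 16 mm high, steel ferrule and black bristles; 190 mm long along its x, bristles at +x (handle from -95 to +30 mm, ferrule and bristles 30 mm wide from there on), flat underside 8 mm below this point; about 60 g. It starts lying level across the bowl's rim, crossways to the mill, within 0.35 rad
- tray: Shallow open steel tool tray, fixed, 250 mm long (its x), 120 mm wide (its y), 22 mm high, walls and floor 4 mm; origin under its middle on the bench. It stands left or right of the mill
- cup_rim (a point): Centre of the mouth of a loose steel sample cup, 68 mm across and 70 mm high, standing on the bench scale; leave it alone
- tin: Loose plain steel tin, 72 mm across, 95 mm high, behind the mill to one side; origin under its middle; leave it alone
- jar: Loose amber glass jar, 68 mm across, 110 mm high, behind the mill to the other side; origin under its middle; leave it alone
- bowl_rim (a point): Centre of the mouth of the mill's open steel bowl, at rim height (155 mm above the bench); 107 mm across, 42 mm deep, with a small knife at its bottom; axes as the mill's
Mind the look-alikes: they are no part of the job. What is meant by the part that bears brush_mid is not blue, orange or pink, and is the larger of those in its own colour.

How it is judged:
On the way, in this order (a step that is already met when the one before it is completed fails the run):
1. the brush, still held, is lowered into the tray: its middle over the tray, less than 50 mm above the bench (x of brush_mid in the frame of tray between -0.07 and 0.07 m and y of brush_mid in the frame of tray between -0.056 and 0.056 m and height (world z) of brush_mid below 0.05 m and contact force between the fingers and brush above 0.3 N), for 0.02 s.
2. the lid is shut past its catch (value of joint lid below 0.02 rad), for 0.2 s.
3. with the lid latched, the pulse button is held down for two seconds (1.8 s counts) (value of joint pulse above 0.004 m and value of joint lid below 0.02 rad), for 1.8 s.
At the end, for the whole second after the job is handed in: the lid is latched (angle under 0.02 rad), the pulse button is back up (within 1 mm), and the brush lies flat and still on the tray's floor (middle less than 19 mm above the bench, tilted less than 0.12 rad) (value of joint lid below 0.02 rad and value of joint pulse below 0.001 m and x of brush_mid in the frame of tray between -0.07 and 0.07 m and y of brush_mid in the frame of tray between -0.056 and 0.056 m and height (world z) of brush_mid below 0.019 m and angle between brush_mid's own z axis and vertical below 0.12 rad and linear speed of brush below 0.02 m/s); the robot touches nothing.
It fails at once if the pulse button is pressed while the lid is not latched (value of joint pulse above 0.004 m and value of joint lid above 0.03 rad).
It fails at once if the cup, tin or jar is shifted by more than 30 mm (distance of any of cup_rim, tin, jar from where it was at the start of the episode above 0.03 m).
It also fails if it takes over 66 s, if anything falls off the work surface, if the arm or the gripper's body presses on something with over 40 N, if the wrist force passes 120 N, or if a joint passes its speed limit or range.

## Working session

There is one attempt and no reset: what is moved stays moved. The work goes in short steps, each a Python script; the robot and the scene stay as the last script left them, time stands still between calls to the robot, and variables do not carry over. Pictures are saved under pics/ and viewed, at most 10 in all, crops included, and the job is handed in when it is done.

```bash
mkdir -p pics; cat > h.py <<'E'
import numpy as np, cv2, pickle
from scipy.spatial.transform import Rotation as R
from cell import manip, inverse_kinematics, cams, order
def snap(name, tag):
    c=cams.capture(name); pickle.dump(c,open(f'pics/{tag}.pkl','wb')); cv2.imwrite(f'pics/{tag}.png',c['image']); return c
def rotm(o):
    o=np.array(o,float)
    if o.shape==(3,3): return o
    return (R.from_rotvec(o) if o.size==3 else R.from_quat(o)).as_matrix()
def cloud(c):
    z=c['z_map'].astype(float); K=np.array(c['intrinsics']); v,u=np.mgrid[:z.shape[0],:z.shape[1]]
    P=np.stack([(u-K[0,2])/K[0,0]*z,(v-K[1,2])/K[1,1]*z,z],-1)
    W=P@rotm(c['orientation']).T+np.array(c['position']); W[z==0]=np.nan; return W
def down(yaw): # tool pointing down, closing line (tool y) at world angle yaw
    y=np.array([np.cos(yaw),np.sin(yaw),0]); z=np.array([0,0,-1.]); return R.from_matrix(np.stack([np.cross(y,z),y,z],1)).as_rotvec()
E
python3 - <<'E'
from h import *
for n in('scene','top'):
    c=snap(n,n+'0'); print(n,c['position'],c['orientation'],np.array(c['intrinsics']).ravel())
s=manip.state(); print(s['clock'],s['tool_pos'],s['tcp_rot'],down(np.pi/2))
E
```

```text
scene [ 1.23941266 -0.45241757  0.80195524] [-2.04134038 -1.06841775  0.52538574] [458.21634357   0.         322.1213843    0.         458.21634357
 196.81091391   0.           0.           1.        ]
top [0.36723583 0.01974504 1.1040744 ] [-2.11222744  2.16942189 -0.17483955] [430.0001026    0.         320.31097724   0.         430.0001026
 203.00845201   0.           0.           1.        ]
0.1 [0.28832259 0.60963838 0.23752676] [-6.88235599e-01 -3.06477003e+00  2.98287843e-03] [9.61835347e-17 3.14159265e+00 0.00000000e+00]
```

View pics/top0.png

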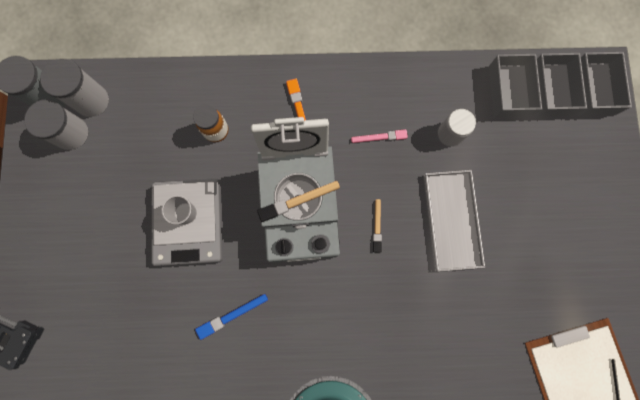

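View pics/scene0.png

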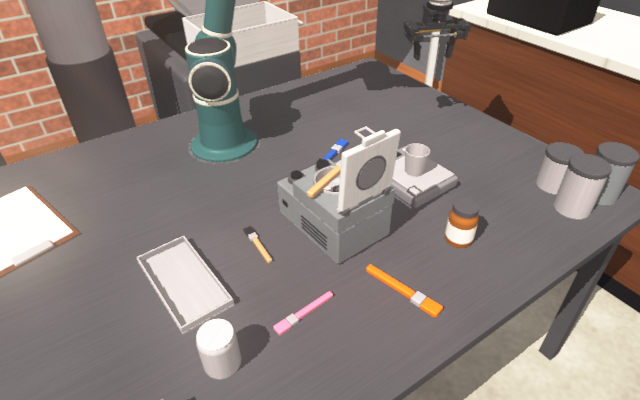

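The top view shows brushes in orange at (296,98), pink at (380,136), blue at (232,316), small wood at (377,225) and large wood at (300,200) across the bowl. The one meant is the large wood brush: it isn't a banned colour and is the larger of the two wooden ones. The tray is at (455,221), right of the mill. The pulse button is one of the two round parts at (284,247) and (320,244). I'll confirm in a crop and measure.

```bash
python3 - <<'E'
from h import *
c=pickle.load(open('pics/top0.pkl','rb')); W=cloud(c)
cr=c['image'][105:275,235:365]; cv2.imwrite('pics/crop1.png',cv2.resize(cr,None,fx=4.5,fy=3.5*1,interpolation=cv2.INTER_CUBIC) if 0 else cv2.resize(cr,None,fx=3.5,fy=3.5,interpolation=cv2.INTER_CUBIC))
hsv=cv2.cvtColor(c['image'],cv2.COLOR_BGR2HSV)
# large wooden handle
m=(hsv[...,0]>8)&(hsv[...,0]<25)&(hsv[...,1]>90)&(hsv[...,2]>90); m[:, :260]=0; m[:,350:]=0; m[:170]=0; m[225:]=0
P=W[m]; P=P[~np.isnan(P[:,0])]; P=P[P[:,2]>.15]
print('handle',len(P),np.percentile(P[:,2],[5,50,95])); r=cv2.minAreaRect((P[:,:2]*1000).astype(np.float32)); print(r, cv2.boxPoints(r))
# console / deck / tray
def slab(z0,z1,u0,u1,v0,v1):
    q=W[v0:v1,u0:u1].reshape(-1,3); q=q[(q[:,2]>z0)&(q[:,2]<z1)]; r=cv2.minAreaRect((q[:,:2]*1000).astype(np.float32)); print(len(q),np.median(q[:,2]),r,'\n',cv2.boxPoints(r).round(1).tolist())
print('console');slab(.102,.113,255,350,215,275)
print('deck');slab(.146,.153,250,350,140,235)
print('knobs');slab(.120,.135,270,300,235,262);slab(.120,.135,305,335,232,258)
print('trayrim');slab(.017,.027,415,495,160,280)
print('cup');slab(.08,.16,160,200,190,225)
E
```

```text
handle 421 [0.16741265 0.17063261 0.17306791]
((538.0661010742188, 30.739734649658203), (20.781658172607422, 122.57909393310547), 20.78708839416504) [[506.60025   84.352005]
 [550.1031   -30.247873]
 [569.532    -22.872536]
 [526.0291    91.72734 ]]
console
1989 0.10793141631369263 ((449.3368225097656, 58.73524856567383), (103.45984649658203, 169.71095275878906), 3.0956389904022217) 
 [[393.1000061035156, 140.6999969482422], [402.29998779296875, -28.799999237060547], [505.6000061035156, -23.200000762939453], [496.3999938964844, 146.3000030517578]]
deck
2904 0.1500041970338437 ((557.35595703125, 64.49455261230469), (175.3304901123047, 170.79335021972656), 3.6721086502075195) 
 [[464.3999938964844, 144.10000610351562], [475.29998779296875, -26.299999237060547], [650.2999877929688, -15.100000381469727], [639.4000244140625, 155.3000030517578]]
knobs
172 0.12645158593911138 ((424.8461608886719, 99.29364013671875), (29.73672866821289, 31.776296615600586), 88.95397186279297) 
 [[408.70001220703125, 84.69999694824219], [440.5, 84.0999984741211], [441.0, 113.9000015258789], [409.2000122070312
[... 181 characters left out ...]
9618530273], [419.70001220703125, -10.699999809265137], [456.70001220703125, 6.300000190734863], [439.6000061035156, 43.400001525878906]]
trayrim
531 0.021164479797356694 ((488.1055603027344, -326.174072265625), (249.98614501953125, 122.111083984375), 3.2101786136627197) 
 [[359.8999938964844, -272.20001220703125], [366.70001220703125, -394.1000061035156], [616.2999877929688, -380.1000061035156], [609.5, -258.20001220703125]]
cup
422 0.10785299448010888 ((517.5297241210938, 346.23480224609375), (66.38455963134766, 66.26787567138672), 72.65962982177734) 
 [[476.0, 324.3999938964844], [539.2999877929688, 304.70001220703125], [559.0999755859375, 368.0], [495.79998779296875, 387.79998779296875]]
```

View pics/crop1.png

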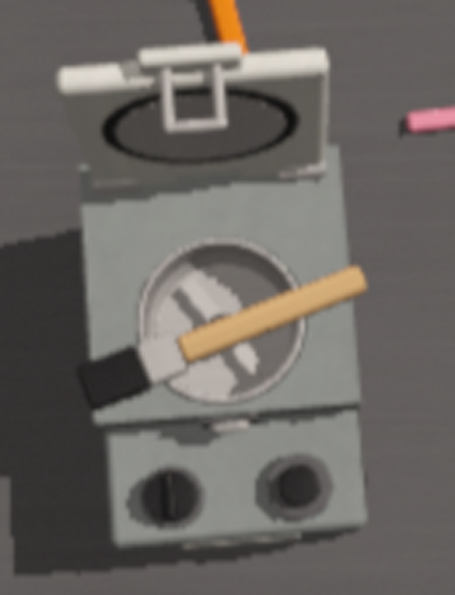

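The crop confirms the large wooden brush, with its bristles at crop (110,375) and handle end at (360,275). The left knob (170,497) has the grip bar, so it's the dial. The plain right one at (297,486) is the pulse button. Next I'll check the lid angle, the clearance for the gripper body, and the IK options.

```bash
python3 - <<'E'
from h import *
yaw=np.deg2rad(3.4); o=np.array([.5255,.0635]); Rm=np.array([[np.cos(yaw),-np.sin(yaw)],[np.sin(yaw),np.cos(yaw)]])
for t in('top0','scene0'):
    W=cloud(pickle.load(open(f'pics/{t}.pkl','rb'))).reshape(-1,3); W=W[~np.isnan(W[:,0])]
    L=np.c_[(W[:,:2]-o)@Rm, W[:,2]]
    s=L[(L[:,2]>.17)&(L[:,2]<.36)&(abs(L[:,1])<.09)&(L[:,0]>.06)&(L[:,0]<.2)]
    print(t,len(s),'z max',s[:,2].max(),'y',np.percentile(s[:,1],[1,99]))
    for a in np.arange(.17,.36,.02):
        q=s[(s[:,2]>=a)&(s[:,2]<a+.02)]
        w=q[abs(q[:,1])>.03]
        if len(w): print(round(a,2),len(w),'plate x',np.percentile(w[:,0],[2,50,98]).round(4),'min x mid',q[:,0].min().round(4))
W=cloud(pickle.load(open('pics/top0.pkl','rb')))
print('btn px',W[244,320],W[244,318]); 
c=pickle.load(open('pics/top0.pkl','rb'));K=np.array(c['intrinsics'])
def ray(u,v,z):
    d=rotm(c['orientation'])@np.array([(u-K[0,2])/K[0,0],(v-K[1,2])/K[1,1],1]);p=np.array(c['position']);return p+d*(z-p[2])/d[2]
print('button ray',ray(319.9,243.9,.126),'dial',ray(283.6,247,.13),'bowl',ray(298.4,196.4,.155))
for a in(20.8,200.8):
    print(a,inverse_kinematics([.5265,.0611,.157],down(np.deg2rad(a))))
    for d in(72.4,-107.6): print('  place',a+d,inverse_kinematics([.488,-.326,.01],down(np.deg2rad(a+d))))
E
```

```text
top0 2485 z max 0.33295725120356867 y [-0.0740344   0.07106647]
0.17 122 plate x [0.1024 0.1037 0.1054] min x mid 0.1018
0.19 125 plate x [0.1034 0.1049 0.1071] min x mid 0.1025
0.21 124 plate x [0.1037 0.1057 0.1081] min x mid 0.1025
0.23 147 plate x [0.1049 0.1067 0.1112] min x mid 0.1042
0.25 159 plate x [0.1061 0.1083 0.1117] min x mid 0.1058
0.27 193 plate x [0.1076 0.1104 0.1136] min x mid 0.107
0.29 195 plate x [0.1099 0.1126 0.1148] min x mid 0.1089
0.31 344 plate x [0.113  0.1196 0.1276] min x mid 0.0828
scene0 3376 z max 0.3340186415664458 y [-0.07903057  0.06619444]
0.17 219 plate x [0.1091 0.121  0.1234] min x mid 0.1066
0.19 234 plate x [0.1117 0.1225 0.1244] min x mid 0.1107
0.21 231 plate x [0.1128 0.1239 0.1266] min x mid 0.11
0.23 251 plate x [0.1143 0.1255 0.1287] min x mid 0.1129
0.25 262 plate x [0.1162 0.127  0.1293] min x mid 0.1127
0.27 268 plate x [0.1173 0.1283 0.1304] min x mid 0.1146
0.29 276 plate x [0.1192 0.1296 0.132 ] min x mid 0.1164
0.31 266 plate x [0.1172 0.1268 0.132 ] min x mid 0.0854
0.33 3 plate x [0.1253 0.1273 0.1305] min x mid 0.122
btn px [0.42918253 0.01637601 0.12721009] [0.42926229 0.02090572 0.12786281]
button ray [0.42949158 0.01659258 0.126     ] dial [0.42445239 0.09867971 0.13      ] bowl [0.53505057 0.06199652 0.155     ]
20.8 [ 6.85371249e-02  5.75490595e-02  1.99919237e+00 -4.44089210e-16
  1.08485122e+00 -2.94491359e-01]
  place 93.2 [-0.63138878  0.33955029  1.97479337  0.          0.82724899 -2.25803564]
  place -86.8 [-0.63138878  0.33955029  1.97479337  0.          0.82724899  0.88355701]
200.8 None
  place 273.20000000000005 [-0.63138878  0.33955029  1.97479337  0.          0.82724899  0.88355701]
  place 93.20000000000002 [-0.63138878  0.33955029  1.97479337  0.          0.82724899 -2.25803564]
```

The measured lid angle is about 1.67. At that angle the striker (mill x ≈ 84 mm, z ≈ 0.31) would foul the gripper body during the brush grasp. I'll first nudge the lid back to about 1.85 with closed fingers, beside the striker.

```bash
cat >> h.py <<'E'
YAW=np.deg2rad(3.4); O=np.array([.5255,.0635])
def mill(x,y,z): c,s=np.cos(YAW),np.sin(YAW); return np.array([O[0]+c*x-s*y,O[1]+s*x+c*y,z])
def st(l=''):
    s=manip.state(); print(l,'t',round(s['clock'],2),'tcp',np.round(s['tool_pos'],4),'F',np.round(s['contact_force'],2),'w',round(float(s['gripper_width']),4),'g',np.round(s['grasp_force'],2)); return s
E
python3 - <<'E'
from h import *
manip.move_linear([.289,.61,.38],rate=.3)
manip.set_gripper(0,10)
dn=down(np.deg2rad(93.4))
manip.move_pose(mill(.06,-.047,.38),dn); st()
manip.move_linear(mill(.075,-.047,.29),rate=.2); st('pre')
manip.move_linear(mill(.110,-.047,.29),rate=.08); st('push1')
manip.move_linear(mill(.130,-.047,.29),rate=.08); st('push2')
manip.move_linear(mill(.06,-.047,.29),rate=.2)
manip.set_gripper(.045)
manip.move_pose(mill(-.05,-.03,.29),down(np.deg2rad(20.8))); st()
c=snap('scene','scene1'); W=cloud(c).reshape(-1,3); W=W[~np.isnan(W[:,0])]
Rm=np.array([[np.cos(YAW),-np.sin(YAW)],[np.sin(YAW),np.cos(YAW)]]); L=np.c_[(W[:,:2]-O)@Rm,W[:,2]]
s=L[(L[:,2]>.18)&(L[:,2]<.31)&(abs(L[:,1])<.09)&(L[:,0]>.08)&(L[:,0]<.2)]
p=np.polyfit(s[:,2],s[:,0],1);print(len(s),'lean',np.arctan(p[0]))
E
```

```text
t 4.38 tcp [0.5882 0.0209 0.38  ] F [-0.12 -0.55 -0.5 ] w 0.0003 g 0.0
pre t 4.99 tcp [0.6034 0.0214 0.2905] F [-0.12  0.93 -0.15] w 0.0004 g 0.0
push1 t 5.58 tcp [0.6384 0.0231 0.2902] F [ 0.17  0.03 -0.19] w 0.0004 g 0.0
push2 t 5.98 tcp [0.6583 0.0243 0.2899] F [-0.42  0.47 -0.14] w 0.0006 g 0.0
 t 8.45 tcp [0.4776 0.0306 0.2902] F [-0.32  0.34 -0.23] w 0.0451 g 0.0
2197 lean 0.257939659871154
```

Lid now at about 1.83 rad, which leaves enough clearance. Now pick the brush.

```bash
python3 - <<'E'
from h import *
d=down(np.deg2rad(20.8)); g=np.array([.5244,.0667,.157])
manip.move_linear(g+[0,0,.06],rate=.2,rot=d)
manip.move_linear(g,rate=.1); st('at')
manip.set_gripper(0,15); st('grip')
manip.move_linear(g+[0,0,.02],rate=.1); st('lift')
manip.move_linear(g+[0,0,.10],rate=.15); st('up')
manip.move_linear([.50,-.10,.257],rate=.25); st('side')
snap('scene','scene2'); snap('top','top2')
a=cv2.imread('pics/scene2.png')[40:260,170:450]; b=cv2.imread('pics/top2.png')[100:320,240:520]
cv2.imwrite('pics/v2.png',cv2.resize(np.hstack([a,b]),None,fx=1.42,fy=1.42,interpolation=cv2.INTER_CUBIC))
E
```

```text
at t 9.87 tcp [0.5248 0.0666 0.1576] F [-0.32  0.64  0.67] w 0.0453 g 0.0
grip t 10.38 tcp [0.5247 0.0667 0.1574] F [-1.07 -0.26  1.98] w 0.0176 g 15.0
lift t 10.73 tcp [0.5249 0.0668 0.1776] F [-0.29 -0.01 -1.06] w 0.0177 g 15.0
up t 11.42 tcp [0.5238 0.0666 0.256 ] F [-0.58 -0.54 -1.17] w 0.0177 g 15.0
side t 12.24 tcp [ 0.4997 -0.0994  0.2562] F [ 0.38 -1.1  -0.66] w 0.0177 g 15.0
```

View pics/v2.png

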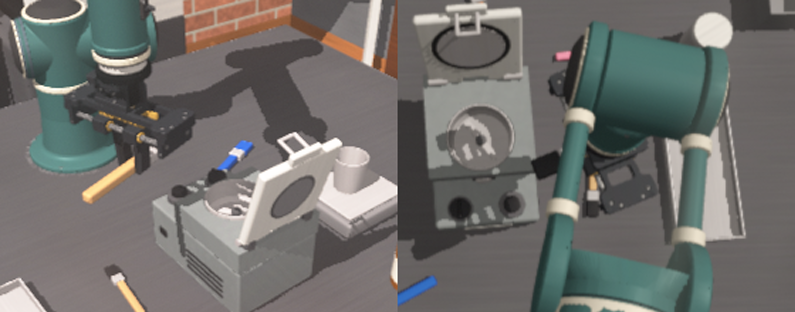

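The scene half shows the brush held level, with the handle end at (90,198) and the lid open at (295,180). The top half shows the tray clear at (710,190). Now place it.

```bash
python3 - <<'E'
from h import *
d=down(np.deg2rad(-86.8)); p=np.array([.494,-.3258,.12])
manip.move_pose(p,d); st()
manip.move_linear([p[0],p[1],.025],rate=.12); st('low')
for z in(.018,.013,.010,.0075):
    manip.move_linear([p[0],p[1],z],rate=.03); s=st(z)
    if s['contact_force'][2]>4: break
manip.dwell(.1)
manip.set_gripper(.04); st('rel')
manip.move_linear([p[0],p[1],.15],rate=.2)
manip.move_pose([.45,-.15,.36],down(np.deg2rad(-86.6))); st()
c=snap('top','top3'); snap('scene','scene3')
a=cv2.imread('pics/scene3.png')[170:400,80:400]; b=c['image'][110:340,240:520]
cv2.imwrite('pics/v3.png',cv2.resize(np.hstack([a,b]),None,fx=1.33,fy=1.33,interpolation=cv2.INTER_CUBIC))
E
```

```text
t 13.68 tcp [ 0.4946 -0.3252  0.1204] F [-0.29  0.25 -0.38] w 0.018 g 15.0
low t 14.62 tcp [ 0.4947 -0.3263  0.0258] F [ 0.76  0.03 -0.8 ] w 0.018 g 15.0
0.018 t 15.01 tcp [ 0.4939 -0.3257  0.0179] F [ 0.73 -1.67 -0.93] w 0.0177 g 15.0
0.013 t 15.32 tcp [ 0.4937 -0.3256  0.0126] F [ 0.86 -0.77 -0.86] w 0.0177 g 15.0
0.01 t 15.57 tcp [ 0.4938 -0.3257  0.0097] F [ 1.04  0.69 -0.81] w 0.0175 g 15.0
0.0075 t 15.82 tcp [ 0.4938 -0.3257  0.0073] F [0.41 0.15 0.26] w 0.0177 g 15.0
rel t 16.43 tcp [ 0.494  -0.3258  0.0076] F [ 0.14 -0.69  0.25] w 0.0397 g 0.0
 t 18.38 tcp [ 0.4497 -0.1503  0.3582] F [ 0.16 -0.08  0.3 ] w 0.0397 g 0.0
```

View pics/v3.png

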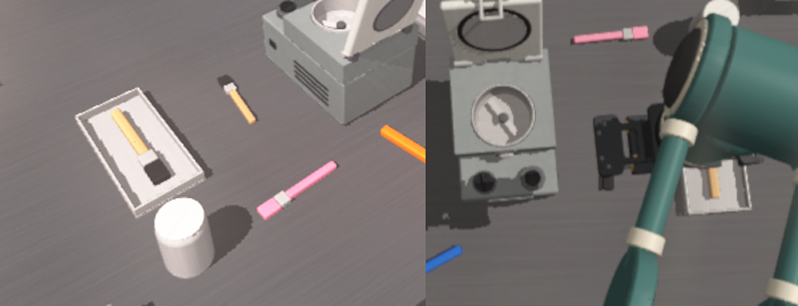

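The scene half shows the brush flat inside the tray at (140,145), bristles at (157,172), and the lid still open at upper right. Next, sweep the lid over from behind along its arc.

```bash
python3 - <<'E'
from h import *
def arc(th,r,dl):
    f=np.array([-np.cos(th),np.sin(th)]); n=np.array([np.sin(th),np.cos(th)])
    q=np.array([.102,.158])+r*f+(.016+dl)*n; return mill(q[0],0,q[1])
d=down(np.deg2rad(-86.6))
manip.set_gripper(0,10)
manip.move_linear(mill(.06,-.13,.41),rate=.3,rot=d)
manip.move_linear(mill(.215,0,.41),rate=.3); st('over')
manip.move_linear(mill(.215,0,.278),rate=.2); st('behind')
for th in(1.6,1.35,1.1,.85,.6,.4,.25):
    manip.move_linear(arc(th,.125,.012),rate=.18); s=st(th)
    if np.linalg.norm(s['contact_force'])>25: break
p=s['tool_pos'].copy()
manip.move_linear([p[0],p[1],p[2]+.06],rate=.2)
manip.move_linear(mill(-.09,-.09,.30),rate=.25)
snap('scene','scene4'); cv2.imwrite('pics/v4.png',cv2.resize(cv2.imread('pics/scene4.png')[80:280,220:500],None,fx=2,fy=2))
W=cloud(pickle.load(open('pics/scene4.pkl','rb'))).reshape(-1,3); W=W[~np.isnan(W[:,0])]
Rm=np.array([[np.cos(YAW),-np.sin(YAW)],[np.sin(YAW),np.cos(YAW)]]); L=np.c_[(W[:,:2]-O)@Rm,W[:,2]]
s=L[(L[:,2]>.17)&(L[:,2]<.24)&(L[:,1]<.08)&(L[:,1]>0.0)&(L[:,0]>-.04)&(L[:,0]<.08)]
P=np.polyfit(s[:,0],s[:,2],1); print(len(s),'lid angle',-np.arctan(P[0]),'rms',np.std(s[:,2]-np.polyval(P,s[:,0])))
E
```

```text
over t 20.73 tcp [0.7393 0.0751 0.41  ] F [-0.01 -0.36  0.4 ] w 0.0005 g 0.0
behind t 21.54 tcp [0.7406 0.0757 0.2801] F [0.04 0.43 0.49] w 0.0005 g 0.0
1.6 t 22.14 tcp [0.6598 0.0715 0.2838] F [-0.5   0.07  0.35] w 0.0002 g 0.0
1.35 t 22.47 tcp [0.628  0.0696 0.2862] F [0.81 1.03 0.21] w 0.001 g 0.0
1.1 t 22.79 tcp [0.5963 0.0677 0.2818] F [ 0.58 -0.51  0.08] w 0.0004 g 0.0
0.85 t 23.12 tcp [0.5666 0.0659 0.2703] F [-0.2  -0.27  0.3 ] w 0.0007 g 0.0
0.6 t 23.44 tcp [0.5407 0.0644 0.2517] F [0.38 0.07 0.18] w 0.0003 g 0.0
0.4 t 23.73 tcp [0.5238 0.0634 0.2326] F [ 0.58 -0.53  1.1 ] w 0.0005 g 0.0
0.25 t 23.99 tcp [0.5135 0.0628 0.216 ] F [ 0.15 -0.01 -0.03] w 0.0006 g 0.0
1100 lid angle 0.25931168037407004 rms 0.001624859777430633
```

View pics/v4.png

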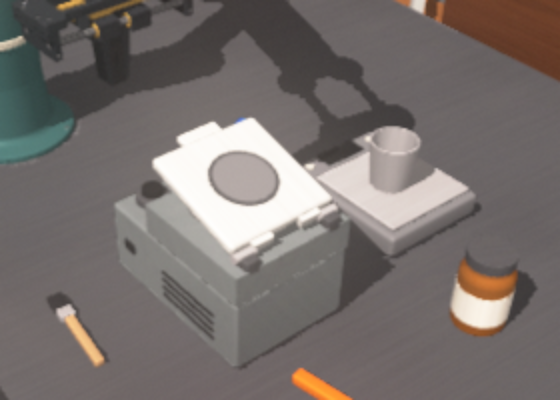

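The lid lies nearly closed, about 0.26 rad, with the tab at (198,138). Cup and jar are untouched. Now press the front edge down.

```bash
cat >> h.py <<'E'
def arc(th,r,dl):
    f=np.array([-np.cos(th),np.sin(th)]); n=np.array([np.sin(th),np.cos(th)])
    q=np.array([.102,.158])+r*f+(.016+dl)*n; return mill(q[0],0,q[1])
E
python3 - <<'E'
from h import *
p=arc(.3,.148,.01)
manip.move_linear([p[0],p[1],.30],rate=.25)
manip.move_linear(p,rate=.15); st()
for th,dl in((.12,0),(.07,0),(.05,0),(.03,0),(.015,0),(0,0),(0,-.0015)):
    manip.move_linear(arc(th,.150,dl),rate=.05); s=st(th)
    if s['contact_force'][2]>45: print('stop');break
manip.dwell(.1); st('settled')
p=s['tool_pos']; manip.move_linear([p[0],p[1],.26],rate=.2); st()
manip.move_linear(mill(-.11,-.13,.26),rate=.25)
c=snap('scene','scene5'); W=cloud(c).reshape(-1,3); W=W[~np.isnan(W[:,0])]
Rm=np.array([[np.cos(YAW),-np.sin(YAW)],[np.sin(YAW),np.cos(YAW)]]); L=np.c_[(W[:,:2]-O)@Rm,W[:,2]]
s=L[(L[:,2]>.165)&(L[:,2]<.24)&(L[:,1]<.07)&(L[:,1]>-.06)&(L[:,0]>-.045)&(L[:,0]<.08)]
P=np.polyfit(s[:,0],s[:,2],1); print(len(s),'lid angle',-np.arctan(P[0]),'z front',np.polyval(P,-.05))
E
```

```text
t 26.34 tcp [0.494  0.061  0.2272] F [ 0.82 -0.24  0.29] w 0.0007 g 0.0
0.12 t 27.23 tcp [0.4808 0.0608 0.1921] F [ 0.1   0.12 -0.12] w 0.0004 g 0.0
0.07 t 27.53 tcp [0.4805 0.0609 0.1856] F [ 1.48 -0.74  3.76] w 0.0005 g 2.11
0.05 t 27.78 tcp [0.4806 0.0609 0.1851] F [-2.49  0.29 16.38] w 0.0003 g 8.47
0.03 t 28.03 tcp [0.48   0.0608 0.1819] F [-2.69 -0.03 16.07] w 0.0004 g 7.99
0.015 t 28.28 tcp [0.4793 0.0608 0.1778] F [ 1.71 -0.17  3.95] w 0.0003 g 1.73
0 t 28.53 tcp [0.4781 0.0607 0.1743] F [0.93 0.45 3.95] w 0.0004 g 2.1
0 t 28.78 tcp [0.4782 0.0607 0.1742] F [-2.13 -0.85 12.46] w 0.0006 g 6.08
settled t 28.88 tcp [0.4782 0.0607 0.1742] F [-2.56 -0.66 11.95] w 0.0006 g 6.05
 t 29.48 tcp [0.4773 0.0606 0.2584] F [-1.76 -0.3  -0.2 ] w 0.0003 g 0.0
1735 lid angle -0.0019149432053589288 z front 0.17673291819412826
```

Force peaked at 16 N and then dropped, and the lid plane is now flat (angle ≈ 0), so it's latched. Now the pulse button.

```bash
python3 - <<'E'
from h import *
b=np.array([.4285,.0166])
manip.move_linear([*b,.20],rate=.2); manip.move_linear([*b,.131],rate=.1); st('above')
for z in(.125,.122,.120,.1185,.1175,.1165):
    manip.move_linear([*b,z],rate=.03); manip.dwell(.1); s=st(z)
    if s['contact_force'][2]>11: break
manip.dwell(2.5); st('held')
manip.move_linear([*b,.20],rate=.1)
manip.move_linear([.36,-.08,.30],rate=.25); st('clear')
c=snap('top','top6'); snap('scene','scene6'); W=cloud(c)
print('button z',W[242:247,318:323,2].round(4).tolist())
q=cloud(pickle.load(open('pics/scene6.pkl','rb'))).reshape(-1,3); q=q[(np.hypot(q[:,0]-.4295,q[:,1]-.0166)<.010)&(q[:,2]>.09)]; print('btn scene',len(q),np.median(q[:,2]) if len(q) else '')
cv2.imwrite('pics/v6.png',np.hstack([cv2.imread('pics/scene6.png')[100:400,100:500],c['image'][60:360,140:540]]))
E
```

```text
above t 31.78 tcp [0.4291 0.0164 0.1316] F [-0.02  0.2   0.14] w 0.0006 g 0.0
0.125 t 32.23 tcp [0.4299 0.0166 0.126 ] F [ 2.53 -0.63  3.99] w 0.001 g 1.92
0.122 t 32.58 tcp [0.43   0.0166 0.1242] F [-1.01  0.18 13.89] w 0.0007 g 7.16
held t 35.08 tcp [0.43   0.0166 0.1242] F [-0.71  0.19 12.98] w 0.0006 g 7.13
clear t 36.78 tcp [ 0.3597 -0.0797  0.299 ] F [ 0.85  0.19 -0.11] w 0.0003 g 0.0
button z [[0.1292, 0.1279, 0.1309, 0.1303, 0.1282], [0.1288, 0.1316, 0.1292, 0.13, 0.131], [0.1279, 0.1277, 0.1292, 0.1288, 0.1338], [0.1318, 0.1276, 0.1317, 0.1312, 0.1308], [0.1278, 0.1271, 0.1303, 0.1322, 0.1291]]
btn scene 10 0.13306360154636948
```

View pics/v6.png

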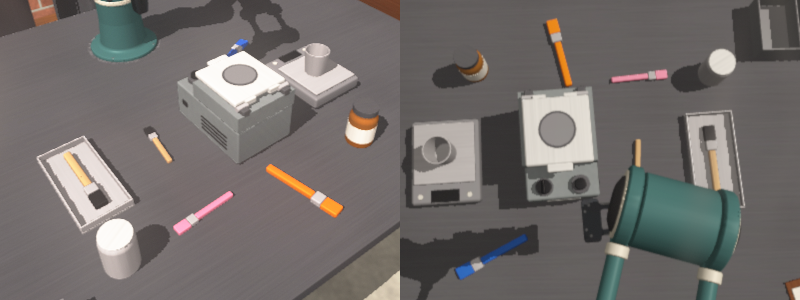

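That doesn't fit: about 13 N after only 2 mm of travel, where the button should give 5 N at 6 mm. The closed fingertips (~35 mm across) are wider than the 28 mm button, so they probably landed on a collar round it. I'll check the height profile there.

```bash
python3 - <<'E'
from h import *
c=pickle.load(open('pics/top0.pkl','rb')); W=cloud(c).reshape(-1,3)
for name,ctr in(('pulse',(.4295,.0166)),('dial',(.4245,.0987))):
    r=np.hypot(W[:,0]-ctr[0],W[:,1]-ctr[1])
    for a in np.arange(0,.03,.003):
        z=W[(r>=a)&(r<a+.003)&(W[:,2]>.09),2]
        if len(z): print(name,round(a*1000),len(z),np.percentile(z,[10,50,90]).round(4))
cv2.imwrite('pics/c7.png',np.hstack([cv2.resize(cv2.imread('pics/top6.png')[225:265,265:345],(400,200),interpolation=cv2.INTER_CUBIC),cv2.resize(cv2.imread('pics/scene0.png')[140:200,270:390],(400,200),interpolation=cv2.INTER_CUBIC)]))
E
```

```text
pulse 0 6 [0.1277 0.1296 0.1316]
pulse 3 16 [0.1277 0.1292 0.1324]
pulse 6 28 [0.1274 0.1297 0.1317]
pulse 9 42 [0.1274 0.1301 0.1321]
pulse 12 46 [0.1188 0.1264 0.1305]
pulse 15 53 [0.1178 0.1207 0.1222]
pulse 18 79 [0.1174 0.1201 0.122 ]
pulse 21 67 [0.1062 0.1088 0.119 ]
pulse 24 93 [0.1055 0.1079 0.1101]
pulse 27 100 [0.1053 0.1075 0.1095]
dial 0 7 [0.1275 0.1308 0.1331]
dial 3 16 [0.1244 0.1286 0.1315]
dial 6 27 [0.1249 0.128  0.1313]
dial 9 40 [0.1243 0.1263 0.1314]
dial 12 48 [0.1244 0.1263 0.1288]
dial 15 60 [0.1111 0.1227 0.1281]
dial 18 67 [0.1085 0.1116 0.1134]
dial 21 72 [0.1065 0.1085 0.1113]
dial 24 99 [0.1056 0.1077 0.1099]
dial 27 101 [0.1052 0.108  0.1102]
```

View pics/c7.png

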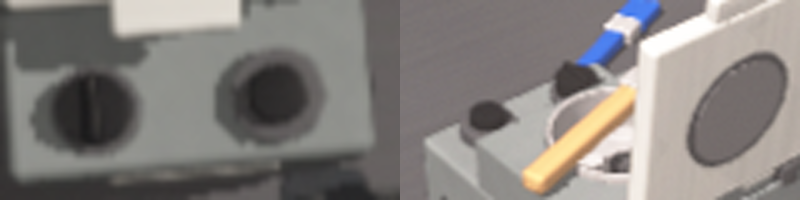

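The profile shows a collar (r 14–22 mm) around the button. The first press stopped at 0.1242 with a steep force rise, so I can't tell whether the button went fully down. I'll press again with one fingertip, which fits inside the collar, and log force against travel.

```bash
python3 - <<'E'
from h import *
d=down(np.deg2rad(-86.6)); w=.06
T=lambda z: mill(-.100,-.041-w/2-.007,z)
manip.set_gripper(w)
manip.move_pose(T(.20),d); manip.move_linear(T(.131),rate=.12); st('above')
ok=False
for z in(.127,.125,.123,.121,.1195,.118,.1165,.115):
    manip.move_linear(T(z),rate=.03); s=st(z)
    if s['contact_force'][2]>12: break
print('target',T(z))
manip.dwell(2.3); st('held')
manip.move_linear(T(.20),rate=.12); st('up')
E
```

```text
above t 39.18 tcp [ 0.431  -0.0207  0.1321] F [0.86 0.39 0.25] w 0.06 g 0.0
0.127 t 39.47 tcp [ 0.4317 -0.0205  0.1282] F [ 1.46 -0.91  3.25] w 0.0602 g 1.31
0.125 t 39.72 tcp [ 0.4315 -0.0205  0.1258] F [ 2.57 -1.31  4.39] w 0.0602 g 1.99
0.123 t 39.97 tcp [ 0.4315 -0.0205  0.1243] F [ 0.87 -1.39  8.86] w 0.0605 g 4.51
0.121 t 40.22 tcp [ 0.4317 -0.0205  0.124 ] F [-3.68 -1.8  20.82] w 0.0604 g 10.74
target [ 0.43030191 -0.02029334  0.121     ]
held t 42.52 tcp [ 0.4317 -0.0205  0.1241] F [-3.92 -2.24 21.29] w 0.0597 g 10.66
up t 43.33 tcp [ 0.4292 -0.0201  0.1987] F [-0.1  -0.83 -0.11] w 0.0601 g 0.0
```

With one finger the spring begins by 0.1282 (3 N), rises to 4.4 N, and hits a hard stop at 0.124. The camera put the button top at 0.1295, so that's the full ~6 mm of travel, held 2.3 s inside the collar. The robot is clear, so I'll check the lid and brush once more and hand in.

```bash
python3 - <<'E'
from h import *
manip.move_linear([.36,-.06,.30],rate=.25)
c=snap('scene','scene8'); W=cloud(c); q=W.reshape(-1,3); q=q[~np.isnan(q[:,0])]
Rm=np.array([[np.cos(YAW),-np.sin(YAW)],[np.sin(YAW),np.cos(YAW)]]); L=np.c_[(q[:,:2]-O)@Rm,q[:,2]]
s=L[(L[:,2]>.165)&(L[:,2]<.24)&(abs(L[:,1])<.06)&(L[:,0]>-.045)&(L[:,0]<.08)]
P=np.polyfit(s[:,0],s[:,2],1); print('lid',-np.arctan(P[0]),np.polyval(P,-.05))
hsv=cv2.cvtColor(c['image'],cv2.COLOR_BGR2HSV); m=(hsv[...,0]>8)&(hsv[...,0]<25)&(hsv[...,1]>90)&(hsv[...,2]>90)
b=W[m]; b=b[(b[:,1]<-.26)&(b[:,1]>-.39)&(b[:,0]>.36)&(b[:,0]<.62)]
print('handle',len(b),b.mean(0),'z',np.percentile(b[:,2],[10,50,90]),'slope',np.polyfit(b[:,0],b[:,2],1)[0]); st()
print(order.close_job())
E
```

```text
lid -0.001439786523321662 0.17684886280509135
handle 315 [ 0.4583261  -0.33121319  0.02062497] z [0.0171908  0.0215203  0.02357883] slope 0.00860762318852953
 t 44.04 tcp [ 0.3596 -0.0596  0.2982] F [-0.57  0.13 -0.94] w 0.0602 g 0.0
the job is handed in; nothing more can be done
None
```

I handed the job in at 44 s of the 66 s allowed: the brush lies flat in the tray, the lid is latched, and the pulse button was pressed to its stop, held over two seconds and released; the hand-in gave no verdict, and I inferred the button's travel from force and camera height readings.

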